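# Make up two china painters' kits

## Task

Make up the two china painters' kits: the tray with the teal-banded pattern bowl gets the green and the black paint bowl, and the tray with the pink-flowered pattern bowl gets the white jar, the orange paint bowl (left in the other tray, where it takes up a place) and the loose orange-tipped brush. Stand every paint bowl and the jar in a round recess of its own tray, always keeping them upright, and lay the brush in the notches of that tray's two rests. Leave the green water pot beside the stock undisturbed.

Things in the scene. Friction and masses are not known exactly. Their poses are not given: they have to be found in the camera images.
- kit_teal: Fixed wooden tray 340 x 230, rim 18 high, told by its upturned bowl with teal band (129 wide, top z 66, at x 90). Origin: centre of underside; x from brush end to bowl, y left, z up. Both trays, in mm: two round recesses 78 wide in a board with top at z 14, floors at z 6, centres x -35, y +52 and y -52. A brush is already fixed in this tray's rests.
- kit_flower: The same tray and frame, told by its upturned white bowl with pink flowers (118 wide, top z 63, at x 90). Brush rests (empty here) at x -125, y +60 and -60 mm: blocks 14 thick along y, each with a notch 26 wide, floor z 20, cheeks to z 32. A brush lies across both, along the tray's y, centred at y 0; between the rests is open tray floor at z 6.
- white_jar: White plastic jar with red lid (fixed), 50 mm across, 50 mm high, 130 g. Origin: centre of its underside; z up.
- black_bowl: Small bowl of black paint, 57 mm across the rim, 41 mm across the foot, 25 mm high, 90 g; can be gripped across the rim from outside. Origin: centre of its underside; z up.
- green_bowl: Small bowl of light green paint, 60 mm across the rim, 44 mm across the foot, 25 mm high, 90 g; can be gripped across the rim from outside. Origin: centre of its underside; z up.
- orange_bowl: Small bowl of orange paint, 62 mm across the rim, 44 mm across the foot, 25 mm high, 90 g; can be gripped across the rim from outside. At the start it stands in the right-hand (y -52) recess of the tray with the teal-banded bowl. Origin: centre of its underside; z up.
- orange_brush: Slim red-brown brush with an orange tip, 202 mm long, 9 mm thick, 12 g, lying flat. Origin: on its underside at mid length; own y runs along it, z up. Either end may point either way.
- water_dropper: Bystander: round green glazed water pot, 71 mm across, 71 mm high, on the table beside the stock. Origin: centre of its underside.
Mind the look-alikes: they are no part of the job. There is more than one size of the white_jar; the job needs the largest.

How it is judged:
By the outcome, as a careful person would: the job done as asked, in the order asked, and still so for the second after the job is handed in, with the robot touching nothing.
It also fails if it takes over 109 s, if anything falls off the work surface, if the arm or the gripper's body presses on something with over 40 N, if the wrist force passes 120 N, or if a joint passes its speed limit or range.

## Robot

A 6-joint arm with a two-finger parallel gripper is mounted at the origin on a cart in front of the work surface, level with it; the furniture and walls round the work are solid. World frame = base frame: x ahead of the robot, y to its left, z up, the work surface at z = 0. Lengths are in m, angles in degrees, forces in N, time in s.
With the tool pointing down it reaches from about 0.4 to 0.825 m from the base axis. Payload 7 kg.
Tool frame: the origin (TCP) lies on the centre line of the jaws, within the pads' length; the fingertips stand 19 mm ahead of it and the grasp point (between the pads) is the TCP (r.tip_extent is the distance from the TCP to the fingertips, in m); z points along the fingers, y is the line along which they close (so a half turn about z gives the same grasp; the last joint's range is limited). The gripper opens to 88 mm and grips with 3 to 60 N. Pads are 19 mm wide; open, the fingers measure 130 mm over their backs; the gripper's body (78 mm by 193 mm) begins 47 mm behind the grasp point.
Start: joints at [-48.466, 20.546, 0.682, 0, -70.136, -16.507], TCP at [0.286, -0.612, 0.246] pointing down, gripper open.
Joint ranges: [-176.03, 176.03], [-82.01, 121.73], [-58.28, 71.71], [-173.87, 95.51], [-174.79, -0.11], [-173.66, 173.66]. Speed limits (degrees/s): [136.94, 136.94, 172.46, 180, 180, 180].

## Interface

Orientations are given as [roll, pitch, yaw] about the fixed x, y, z axes, in that order (R = Rz(yaw) Ry(pitch) Rx(roll)).
In Python, from plant import r gives the robot as it stands. The module is installed in compiled form; this text tells all that it offers.
- The arm moves only by the tool jog_arm, never from a script. Its argument "deltas" is a list that holds one entry, the list of rows, each a list of 5 numbers: the opening, from -1 (shut) to 1 (fully open), then the shift along the world's x, y, z in cm, then the turn about the world's z in rad. In form: [[[claw, dx, dy, dz, turn], ...]]. A call has 1 to 8 rows; each row shifts and turns the commanded pose from where the row before left it; what a row does not reach is not made up. A row lasts 1/8 s, in which the tool goes at most 62.5 mm and 10.7 degrees, less where a joint would pass 70% of its speed; a pose out of reach is approached as far as the arm can. A call with a gripper value outside its range is refused whole. The fingers move at their own pace and stop on an object; "force" is the grip in N (left out, the last holds). Time passes only in rows, so rows that do not move let the fingers close. It gives the time, the measured TCP pose, the force, the opening and the grip force at its end, in the units of the state.
- r.get_state(): the state, without advancing time (a new reading comes with each control period).
- r.capture(name): name is "side" or "top"; returns the picture (420x560x3 uint8, blue, green, red); there is no depth.
- r.camera_info(name): a dict with "fx", "fy", "cx", "cy" (pixels), "view" (4x4, takes a point from world to camera coordinates). Camera axes: x right, y up, looking along -z (the intrinsics and any distortion apply to the point x, -y, -z); pixel columns grow to the right and rows downward; lengths in m; the calibration is good to about 2 mm. A picture is of the moment at which its call begins. camera_info takes no time and is no camera call.
- r.close_job(): hands the job in; it is judged then, once.
The state is a dict: "time_s": time; "joints": joint angles; "qd": joint speeds; "joint_torque": joint torques, N m; "tcp_pos": TCP position; "eef_rot": TCP orientation; "contact_force": force on the tool from outside, world axes, zero at the start; "moment": the same for the moment, N m; "gripper_width": finger opening in m; "gripper_force": force on a finger pad.
Only numpy, scipy, OpenCV 4.12 (cv2) and the standard library are available. Lean on these libraries where they do the work, as an engineer would, in place of code of your own. Each camera call takes 0.05 s, during which the arm holds its last target. There are 200 camera calls.

## Working session

There is one attempt and no reset: what is moved stays moved. The work goes in short steps, Python scripts to look and compute and a tool call to move; the robot and the scene stay as the last step left them, time stands still between calls to the robot, and variables do not carry over. Pictures are saved under pics/ and viewed, at most 14 in all, crops included, and the job is handed in when it is done.

Besides the shell and the picture viewer there is one more tool, called after "Emit:" as name([rows], argument=value, ...), one row to a line, values as JSON. jog_arm: Moves the arm, as the interface text tells. Its arguments: {"type":"object","properties":{"deltas":{"type":"array"},"force":{"type":"number"}},"required":["deltas"]}

```bash
mkdir -p pics; python3 - <<'E'
from plant import r
import cv2
for n in("top","side"):
    cv2.imwrite(f"pics/{n}0.png",r.capture(n)); i=r.camera_info(n); print(n,{k:(v.round(4).tolist() if hasattr(v,'round') and hasattr(v,'tolist') else v) for k,v in i.items()})
print(r.get_state())
E
```

```text
top {'fx': 385.40503474947843, 'fy': 385.40503474947843, 'cx': 279.31563765370066, 'cy': 212.82242112764524, 'view': [[0.0181, -0.9998, 0.011, -0.0421], [0.9877, 0.0196, 0.155, -0.5277], [-0.1552, 0.0081, 0.9879, -1.0314], [0.0, 0.0, 0.0, 1.0]]}
side {'fx': 427.4581806779158, 'fy': 427.4581806779158, 'cx': 281.3103384275696, 'cy': 205.38170721646756, 'view': [[0.8031, -0.5953, -0.027, -0.4495], [0.2847, 0.3436, 0.8949, -0.1756], [-0.5234, -0.7264, 0.4454, -0.9623], [0.0, 0.0, 0.0, 1.0]]}
{'time_s': 0.1, 'joints': array([-4.84663812e+01,  2.05874541e+01,  6.38586463e-01, -1.52523995e-02,
       -7.01357694e+01, -1.65071437e+01]), 'qd': array([-0.01740668, -0.04789053,  0.04747423,  0.0922858 ,  0.0368069 ,
        0.0745277 ]), 'joint_torque': array([-3.07535149e-03, -5.84161770e+01,  2.93749666e+01,  7.01547101e+00,
        1.01625390e-02, -5.44839634e-05]), 'tcp_pos': array([ 0.28534551, -0.61127296,  0.24471946]), 'eef_rot': array([ 1.79914777e+02, -1.03022122e-02, -1.54978710e+02]), 'contact_force': array([-0.39700837,  0.15276685,  0.67629233]), 'moment': array([ 0.04246628, -0.04750298, -0.01715497]), 'gripper_force': 0.0, 'gripper_width': 0.08777297160016805}
```

View pics/top0.png

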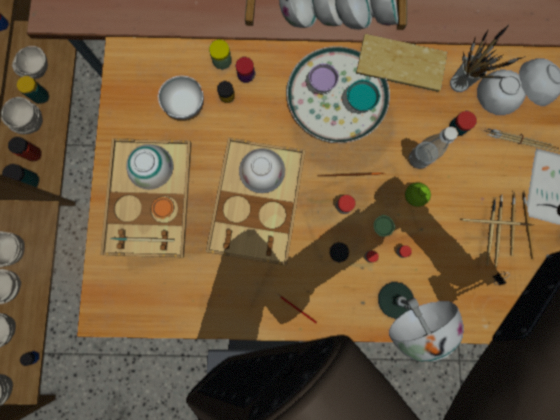

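View pics/side0.png

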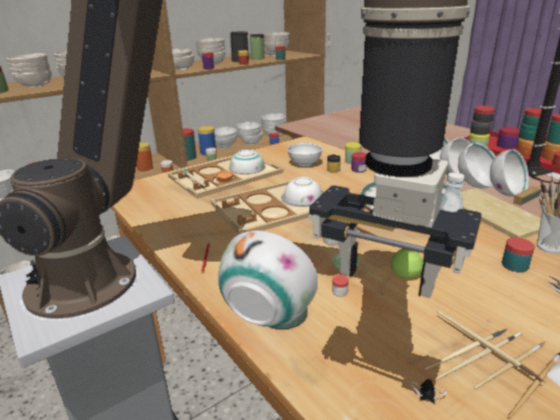

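```bash
cat > h.py <<'E'
from plant import r
import cv2, numpy as np
def px2w(n,u,v,z):
    i=r.camera_info(n);V=np.array(i["view"]);R,t=V[:3,:3],V[:3,3]
    c=-R.T@t; d=R.T@np.array([(u-i["cx"])/i["fx"],-(v-i["cy"])/i["fy"],-1]); return c+d*(z-c[2])/d[2]
def w2px(n,p):
    i=r.camera_info(n);V=np.array(i["view"]);q=V[:3,:3]@np.array(p)+V[:3,3]
    return i["cx"]+i["fx"]*q[0]/-q[2], i["cy"]-i["fy"]*q[1]/-q[2]
def crop(src,dst,x0,y0,x1,y1,k):
    cv2.imwrite(dst,cv2.resize(cv2.imread(src)[y0:y1,x0:x1],None,fx=k,fy=k,interpolation=cv2.INTER_CUBIC))
E
python3 - <<'E'
from h import *
crop("pics/top0.png","pics/c1.png",95,130,305,275,3.8)
crop("pics/top0.png","pics/c2.png",265,160,435,330,3.5)
for a in [("table",340,252,.025),("jar",346,204,.05),("green",384,226,.025),("br1a",280,296,.009),("br1b",316,322,.009),("br2a",319,175,.009),("br2b",383,174,.009),("j2",372,257,.03),("pot",418,195,.07)]: print(a[0],px2w("top",*a[1:]).round(3))
E
```

```text
table [ 0.424 -0.203  0.025]
jar [ 0.556 -0.217  0.05 ]
green [ 0.499 -0.328  0.025]
br1a [ 0.3   -0.038  0.009]
br1b [ 0.232 -0.139  0.009]
br2a [ 0.647 -0.146  0.009]
br2b [ 0.654 -0.333  0.009]
j2 [ 0.411 -0.291  0.03 ]
pot [ 0.581 -0.411  0.07 ]
```

View pics/c1.png

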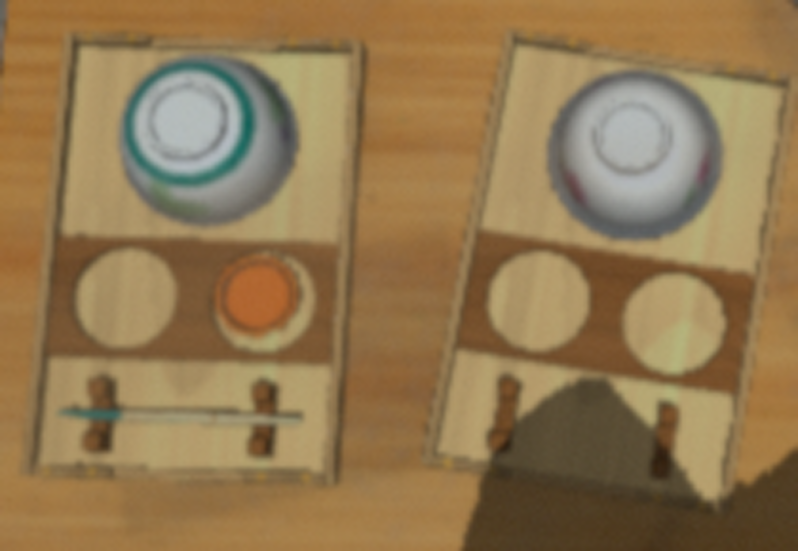

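View pics/c2.png

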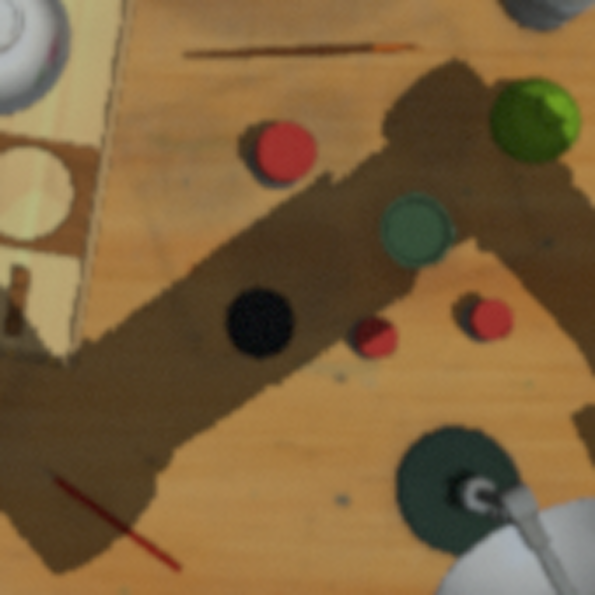

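```bash
python3 - <<'E'
from h import *
from scipy.optimize import least_squares
P=np.array([(170,115,18),(170,-115,18),(-170,-115,18),(-170,115,18),(-35,52,14),(-35,-52,14)])/1000
I=dict(teal=[(68,37),(365,40),(335,482),(27,472),(126,298),(264,301)],flower=[(508,33),(792,78),(720,510),(425,463),(538,300),(674,323)])
for n,q in I.items():
    W=np.array([px2w("top",95+u/3.8-.4,130+v/3.8-.4,p[2]) for (u,v),p in zip(q,P)])
    def T(s):
        c,k=np.cos(s[2]),np.sin(s[2]); return np.c_[s[0]+c*P[:,0]-k*P[:,1],s[1]+k*P[:,0]+c*P[:,1]]
    s=least_squares(lambda s:(T(s)-W[:,:2]).ravel(),[.55,.1,0]).x
    c,k=np.cos(s[2]),np.sin(s[2]);R=np.array([[c,-k],[k,c]])
    print(n,s[:2].round(4),np.degrees(s[2]).round(2),"res mm",((T(s)-W[:,:2])*1000).round(1).tolist())
    for l in [(-.035,.052),(-.035,-.052),(-.125,0)]: print(l,(s[:2]+R@l).round(4),W[4:,:2].round(4).tolist())
print("orange rim",px2w("top",95+258/3.8-.4,130+297/3.8-.4,.031))
f=lambda x,y:(265+x/3.5-.4,160+y/3.5-.4)
for n,x,y,z in[("black",260,322,.025),("green",417,231,.025),("jar",286,152,.05),("bra",183,54,.0045),("brb",417,47,.0045),("brfer",375,48,.0045),("pot",535,121,.05),("blackL",226,322,.025),("blackR",294,322,.025),("grL",380,231,.025),("grR",454,231,.025),("jL",256,152,.05),("jR",317,152,.05)]: print(n,px2w("top",*f(x,y),z).round(4))
E
```

```text
teal [0.573  0.3466] -0.36 res mm [[4.2, 2.1], [0.2, -0.3], [-1.4, -2.0], [-3.1, 2.6], [0.3, -0.8], [-0.1, -1.6]]
(-0.035, 0.052) [0.5383 0.3989] [[0.538, 0.3997], [0.5378, 0.2964]]
(-0.035, -0.052) [0.5376 0.2949] [[0.538, 0.3997], [0.5378, 0.2964]]
(-0.125, 0) [0.448  0.3474] [[0.538, 0.3997], [0.5378, 0.2964]]
flower [0.5692 0.0357] -8.3 res mm [[3.9, 3.7], [2.0, -4.5], [-4.1, -5.5], [-1.2, 4.6], [-0.5, 1.0], [-0.1, 0.7]]
(-0.035, 0.052) [0.5421 0.0922] [[0.5427, 0.0912], [0.5272, -0.0114]]
(-0.035, -0.052) [ 0.5271 -0.0107] [[0.5427, 0.0912], [0.5272, -0.0114]]
(-0.125, 0) [0.4456 0.0538] [[0.5427, 0.0912], [0.5272, -0.0114]]
orange rim [0.5379436  0.29603594 0.031     ]
black [ 0.4249 -0.2002  0.025 ]
green [ 0.5004 -0.3273  0.025 ]
jar [ 0.5583 -0.2175  0.05  ]
bra [ 0.6484 -0.1403  0.0045]
brb [ 0.6586 -0.3368  0.0045]
brfer [ 0.657  -0.3015  0.0045]
pot [ 0.5875 -0.4168  0.05  ]
blackL [ 0.4244 -0.173   0.025 ]
blackR [ 0.4254 -0.2273  0.025 ]
grL [ 0.4998 -0.2974  0.025 ]
grR [ 0.501  -0.3572  0.025 ]
jL [ 0.5578 -0.1937  0.05  ]
jR [ 0.5588 -0.2422  0.05  ]
```

Emit:
jog_arm([
  [[0.73,1.5,3,0,0.08],[0.73,2.5,4.5,0,0.15],[0.73,2.5,4.5,0,0.15],[0.73,2.5,4.5,0,0.15],[0.73,2.5,4.5,0,0.15],[0.73,2.5,4.5,-1,0.15],[0.73,2.5,4.5,-1,0.15],[0.73,2.5,4.5,-1,0.15]],
], force=15)

```text
time_s: 1.1
tcp_pos: [0.476, -0.265, 0.2152]
eef_rot: [180.0, 0.0, -89.9]
contact_force: [0.9, 0.1, -0.2]
gripper_width: 0.0758
gripper_force: 0.0
```

Emit:
jog_arm([
  [[0.73,1,5.5,-1,0],[0.73,1,5.5,-1,0],[0.73,1,5.5,-1,0],[0.73,1,5.5,-1,0],[0.73,1,5.5,-1,0],[0.73,1,5.5,0,0],[0.73,0.2,5.5,0,0],[0.73,0,5.5,0,0]],
])

```text
time_s: 2.1
tcp_pos: [0.5373, 0.1752, 0.1653]
eef_rot: [180.0, -0.0, -90.2]
contact_force: [-0.3, 0.1, -0.7]
gripper_width: 0.0759
gripper_force: 0.0
```

Emit:
jog_arm([
  [[0.73,0,5.5,0,0],[0.73,0,4,0,0],[0.73,0,2.6,0,0],[0.73,0,0,-2,0],[0.73,0,0,-3,0],[0.73,0,0,0,0]],
])

```text
time_s: 2.85
tcp_pos: [0.5362, 0.2929, 0.1133]
eef_rot: [179.8, -0.2, -90.3]
contact_force: [-0.2, -1.1, 0.3]
gripper_width: 0.076
gripper_force: 0.0
```

```bash
python3 - <<'E'
from h import *
cv2.imwrite("pics/top1.png",r.capture("top"));cv2.imwrite("pics/side1.png",r.capture("side"));print(r.get_state()["tcp_pos"])
a=cv2.imread("pics/side1.png"); b=cv2.imread("pics/top1.png")
cv2.imwrite("pics/m1.png",np.hstack([cv2.resize(a[90:290,120:340],(400,364)),cv2.resize(b[130:312,250:450],(400,364))]))
E
```

```text
[0.53789391 0.29415399 0.11609895]
```

View pics/m1.png

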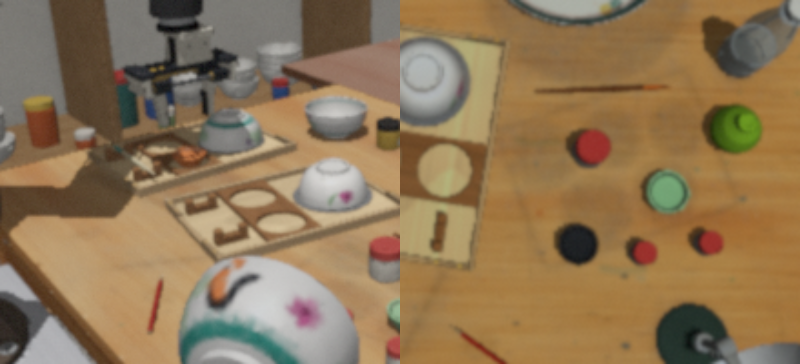

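```bash
python3 - <<'E'
from h import *
t=cv2.imread("pics/top1.png");t0=cv2.imread("pics/top0.png");s=cv2.imread("pics/side1.png")
def blob(im,lo,hi,box,cam,z,n):
    x0,y0,x1,y1=box;h=cv2.cvtColor(im,cv2.COLOR_BGR2HSV)[y0:y1,x0:x1]
    m=cv2.inRange(h,lo,hi);k,l,st,c=cv2.connectedComponentsWithStats(m);j=1+st[1:,4].argmax();a=st[j]
    u,v=a[0]+a[2]/2-.5+x0,a[1]+a[3]/2-.5+y0
    print(n,"bbox c",u,v,"cen",(c[j]+[x0,y0]).round(1),a[2:],px2w(cam,u,v,z).round(4),px2w(cam,*(c[j]+[x0,y0]),z).round(4))
blob(t,(0,150,60),(8,255,255),(330,180,362,225),"top",.05,"jar")
blob(t,(40,40,60),(85,255,255),(370,210,400,240),"top",.025,"green")
blob(t,(0,0,0),(180,255,50),(325,235,352,268),"top",.025,"black")
blob(t0,(5,180,100),(14,255,255),(150,195,180,222),"top",.026,"orange top")
blob(s,(4,180,80),(12,255,255),(208,160,245,190),"side",.026,"orange side")
blob(t,(0,60,0),(16,255,150),(315,165,390,185),"top",.0045,"brush")
E
```

```text
jar bbox c 346.0 203.0 cen [346.  202.8] [ 17  17 235] [ 0.5584 -0.2166  0.05  ] [ 0.559  -0.2165  0.05  ]
green bbox c 383.5 225.0 cen [383.2 225.3] [ 22  21 350] [ 0.5021 -0.3267  0.025 ] [ 0.5011 -0.3258  0.025 ]
black bbox c 338.0 252.0 cen [338.4 251.6] [ 19  19 272] [ 0.4238 -0.1977  0.025 ] [ 0.4249 -0.1987  0.025 ]
orange top bbox c 162.5 207.5 cen [162.7 207.7] [ 16  16 189] [0.5395 0.2976 0.026 ] [0.5388 0.2969 0.026 ]
orange side bbox c 222.5 179.5 cen [222.5 179.5] [2 2 2] [0.5152 0.2655 0.026 ] [0.5152 0.2655 0.026 ]
brush bbox c 351.0 174.0 cen [352.4 174. ] [ 67   5 211] [ 0.6536 -0.2404  0.0045] [ 0.6536 -0.2446  0.0045]
```

Emit:
jog_arm([
  [[0.73,0.1,0.2,-2,0],[0.73,0,0,-3,0],[0.73,0,0,-2,0],[0.73,0,0,-0.8,0],[0.73,0,0,0,0],[-0.2,0,0,0,0],[-0.2,0,0,0,0],[-0.2,0,0,0,0]],
], force=12)

```text
time_s: 3.95
tcp_pos: [0.5389, 0.2968, 0.0385]
eef_rot: [-179.9, 0.1, -90.2]
contact_force: [-0.4, -0.5, 4.3]
gripper_width: 0.0589
gripper_force: 12.0
```

Emit:
jog_arm([
  [[-0.2,0,0,0,0],[-0.2,0,0,0,0]],
])

```text
time_s: 4.2
tcp_pos: [0.539, 0.2968, 0.0385]
eef_rot: [-179.9, 0.0, -90.2]
contact_force: [-0.8, -0.2, 5.5]
gripper_width: 0.0593
gripper_force: 12.0
```

Emit:
jog_arm([
  [[-0.2,0,0,0.5,0],[-0.2,0,0,1.5,0],[-0.2,0,0,3,0],[-0.2,0,0,3,0],[-0.2,0,-1,1,-0.03],[-0.2,0.1,-2.5,0,-0.04],[-0.2,0.1,-4,0,-0.04],[-0.2,0.2,-4,0,-0.04]],
])

```text
time_s: 5.2
tcp_pos: [0.5413, 0.1786, 0.1264]
eef_rot: [179.9, -0.1, -99.0]
contact_force: [0.6, -1.0, -0.7]
gripper_width: 0.059
gripper_force: 12.0
```

Emit:
jog_arm([
  [[-0.2,0,-4,0,0],[-0.2,0,-2.5,0,0],[-0.2,0,-1.5,0,0],[-0.2,0,-1,0,0],[-0.2,0,0,0,0]],
])

```text
time_s: 5.82
tcp_pos: [0.5424, 0.091, 0.1273]
eef_rot: [180.0, -0.0, -98.9]
contact_force: [0.5, 0.3, -0.9]
gripper_width: 0.0591
gripper_force: 12.0
```

```bash
python3 - <<'E'
from h import *
cv2.imwrite("pics/side2.png",r.capture("side"));cv2.imwrite("pics/top2.png",r.capture("top"));s=r.get_state();print(s["tcp_pos"],s["gripper_width"],s["contact_force"])
crop("pics/side2.png","pics/m2.png",140,90,360,240,2.6)
E
```

```text
[0.54262047 0.09182413 0.12746157] 0.05911446585511779 [-0.2236821   0.25085479  0.25879622]
```

View pics/m2.png

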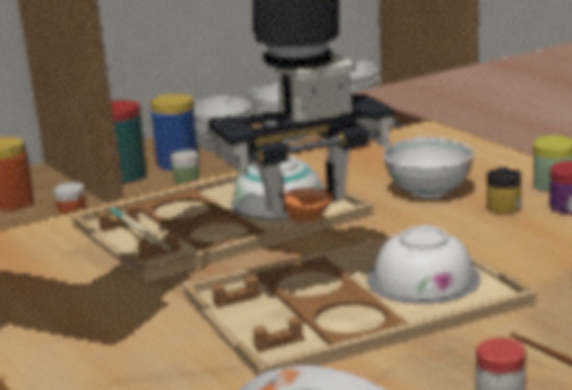

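Emit:
jog_arm([
  [[-0.2,0,0,-2,0],[-0.2,0,0,-3,0],[-0.2,0,0,-2,0],[-0.2,0,0,-1,0],[-0.2,0,0,-0.4,0],[-0.2,0,0,-0.4,0],[-0.2,0,0,0,0],[-0.2,0,0,0,0]],
])

```text
time_s: 6.92
tcp_pos: [0.5428, 0.0915, 0.0401]
eef_rot: [-180.0, 0.0, -98.8]
contact_force: [0.8, -0.8, -1.0]
gripper_width: 0.0591
gripper_force: 12.0
```

Emit:
jog_arm([
  [[0.7,0,0,0,0],[0.7,0,0,0,0],[0.7,0,0,0,0],[0.7,0,0,1,0],[0.7,0,0,3,0],[0.7,0,0,4,0],[0.7,0,0,3,0],[0.7,0,-2,0,0]],
])

```text
time_s: 7.92
tcp_pos: [0.5443, 0.0724, 0.153]
eef_rot: [-179.7, 0.2, -98.7]
contact_force: [-0.6, -0.0, -0.4]
gripper_width: 0.0745
gripper_force: 0.0
```

Emit:
jog_arm([
  [[0.7,0.2,-4,0,0],[0.7,0.2,-5,0,0],[0.7,0.2,-5,0,0],[0.7,0.2,-5,0,0],[0.7,0.2,-5,-1,0],[0.7,0.3,-3,-1.5,0],[0.7,0.2,-1.8,-2,0],[0.7,0,0,0,0]],
])

```text
time_s: 8.93
tcp_pos: [0.5558, -0.2174, 0.102]
eef_rot: [179.7, -0.0, -98.9]
contact_force: [0.3, 0.6, 0.0]
gripper_width: 0.0746
gripper_force: 0.0
```

```bash
python3 - <<'E'
from h import *
cv2.imwrite("pics/side3.png",r.capture("side"));s=r.get_state();print(s["tcp_pos"])
crop("pics/side3.png","pics/m3.png",140,100,420,310,2.6)
E
```

```text
[ 0.55656128 -0.21677048  0.10315731]
```

View pics/m3.png

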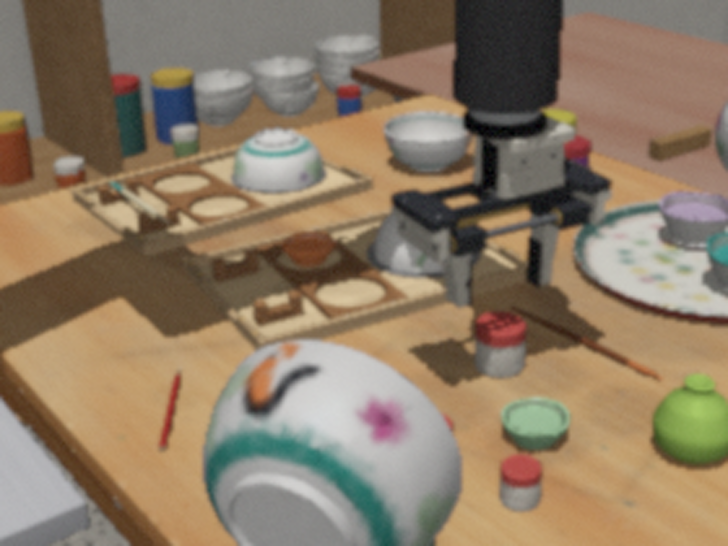

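Emit:
jog_arm([
  [[0.7,0.2,0,-2,0],[0.7,0,0,-3,0],[0.7,0,0,-2,0],[0.7,0,0,0,0],[-0.3,0,0,0,0],[-0.3,0,0,0,0],[-0.3,0,0,0,0],[-0.3,0,0,0,0]],
], force=20)

```text
time_s: 9.98
tcp_pos: [0.56, -0.2166, 0.0354]
eef_rot: [-179.9, 0.0, -98.8]
contact_force: [-1.1, 1.6, 6.1]
gripper_width: 0.0489
gripper_force: 20.0
```

Emit:
jog_arm([
  [[-0.3,0,0,0,0],[-0.3,0,0,1,0],[-0.3,0,0,3,0],[-0.3,0,0,4,0],[-0.3,0,1,2,0],[-0.3,-0.5,3,0,0],[-0.3,-0.5,4,0,0],[-0.3,-0.5,4,0,0]],
])

```text
time_s: 10.98
tcp_pos: [0.5441, -0.0958, 0.135]
eef_rot: [-180.0, 0.0, -98.9]
contact_force: [0.6, 0.8, -1.3]
gripper_width: 0.0491
gripper_force: 20.0
```

Emit:
jog_arm([
  [[-0.3,-0.6,3,0,0],[-0.3,-0.6,3,0,0],[-0.3,-0.5,1.5,0,0],[-0.3,0,1,0,0],[-0.3,0,0,-2,0],[-0.3,0,0,-3,0],[-0.3,0,0,0,0],[-0.3,0,0,0,0]],
])

```text
time_s: 11.98
tcp_pos: [0.5282, -0.0119, 0.0853]
eef_rot: [-180.0, -0.0, -98.8]
contact_force: [-0.0, 0.1, -0.1]
gripper_width: 0.0487
gripper_force: 20.0
```

Emit:
jog_arm([
  [[-0.3,-0.1,0.1,-2,0],[-0.3,0,0,-1.5,0],[-0.3,0,0,-0.5,0],[-0.3,0,0,-0.3,0],[-0.3,0,0,0,0],[-0.3,0,0,0,0]],
])

```text
time_s: 12.72
tcp_pos: [0.5268, -0.0105, 0.042]
eef_rot: [-180.0, 0.0, -98.8]
contact_force: [-0.3, -0.1, -1.0]
gripper_width: 0.0484
gripper_force: 20.0
```

Emit:
jog_arm([
  [[0.6,0,0,0,0],[0.6,0,0,0,0],[0.6,0,0,0,0],[0.6,0,0,1,0],[0.6,0,0,3,0],[0.6,0,0,4,0],[0.6,0,0,3,0],[0.6,0,-2,0,0]],
])

```text
time_s: 13.72
tcp_pos: [0.5284, -0.0298, 0.1553]
eef_rot: [-179.7, 0.1, -98.7]
contact_force: [0.7, -0.7, -0.4]
gripper_width: 0.0701
gripper_force: 0.0
```

Emit:
jog_arm([
  [[0.0,1.5,-2,0,0.03],[0.0,2,-3.5,0,0.04],[0.0,2,-3.5,0,0.04],[0.0,2,-3.5,0,0.04],[0.0,2,-3.5,-1,0.04],[0.0,2,-3,-2,0.016],[0.0,1.15,-1.95,-3,0],[0.0,0,0,0,0]],
])

```text
time_s: 14.72
tcp_pos: [0.6516, -0.2412, 0.0888]
eef_rot: [179.7, 0.1, -87.1]
contact_force: [-0.1, 0.4, 0.0]
gripper_width: 0.044
gripper_force: 0.0
```

Emit:
jog_arm([
  [[0.0,0,0,-2,0],[0.0,0,0,-3,0],[0.0,0,0,-1.5,0],[0.0,0,0,-0.6,0],[0,0,0,0,0]],
])

```text
time_s: 15.35
tcp_pos: [0.6534, -0.24, 0.0212]
eef_rot: [-180.0, -0.0, -87.0]
contact_force: [0.8, -0.8, 1.0]
gripper_width: 0.0439
gripper_force: 0.0
```

```bash
python3 - <<'E'
from h import *
cv2.imwrite("pics/side4.png",r.capture("side"));cv2.imwrite("pics/top4.png",r.capture("top"));s=r.get_state();print(s["tcp_pos"],s["eef_rot"],s["contact_force"])
a=cv2.imread("pics/side4.png"); b=cv2.imread("pics/top4.png")
cv2.imwrite("pics/m4.png",np.hstack([cv2.resize(a[130:280,240:440],(400,300)),cv2.resize(b[130:280,240:440],(400,300))]))
E
```

```text
[ 0.65375471 -0.24014585  0.02177899] [-1.79911602e+02 -2.48278384e-02 -8.70013133e+01] [-0.81208692 -1.31447263  0.3678987 ]
```

View pics/m4.png

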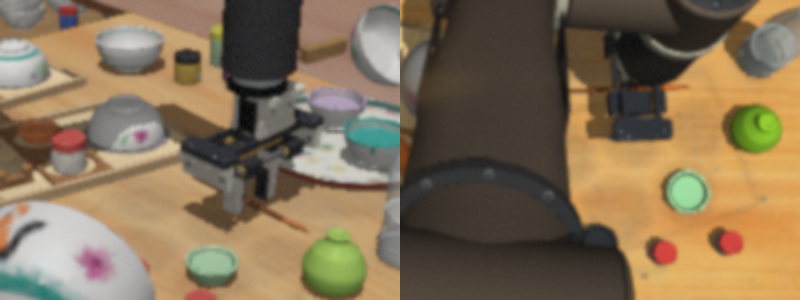

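Emit:
jog_arm([
  [[-1,0,0,0,0],[-1,0,0,0,0],[-1,0,0,0,0],[-1,0,0,0,0],[-1,0,0,0.5,0],[-1,0,0,2,0],[-1,0,0,4,0],[-1,0,0,4,0]],
], force=10)

```text
time_s: 16.45
tcp_pos: [0.6532, -0.2402, 0.1282]
eef_rot: [-180.0, -0.0, -87.0]
contact_force: [0.0, 0.0, -1.1]
gripper_width: 0.0086
gripper_force: 10.0
```

Emit:
jog_arm([
  [[-1,-1.5,2,0,-0.02],[-1,-3,4.2,0,-0.03],[-1,-3,4.2,0,-0.03],[-1,-3,4.2,0,-0.03],[-1,-3,4.2,0,-0.03],[-1,-3,4.2,0,-0.03],[-1,-2.5,3.5,0,-0.03],[-1,-1.7,2.8,0,0]],
])

```text
time_s: 17.45
tcp_pos: [0.4454, 0.0542, 0.1272]
eef_rot: [-179.9, 0.1, -98.5]
contact_force: [0.8, -0.0, 0.3]
gripper_width: 0.0084
gripper_force: 10.0
```

Emit:
jog_arm([
  [[-1,0,0,0,0],[-1,0,0,-2,0],[-1,0,0,-3,0],[-1,0,0,-1,0],[-1,0,0,0,0],[-1,0,0,0,0]],
])

```text
time_s: 18.2
tcp_pos: [0.4468, 0.053, 0.0665]
eef_rot: [-179.9, 0.0, -98.5]
contact_force: [0.0, -0.7, 0.1]
gripper_width: 0.0086
gripper_force: 10.0
```

```bash
python3 - <<'E'
from h import *
cv2.imwrite("pics/side5.png",r.capture("side"));s=r.get_state();print(s["tcp_pos"],s["eef_rot"],s["gripper_width"])
crop("pics/side5.png","pics/m5.png",170,110,340,240,4)
E
```

```text
[0.44676319 0.0530838  0.0665139 ] [-1.79923041e+02  5.33841115e-02 -9.84828525e+01] 0.008752294801288314
```

View pics/m5.png

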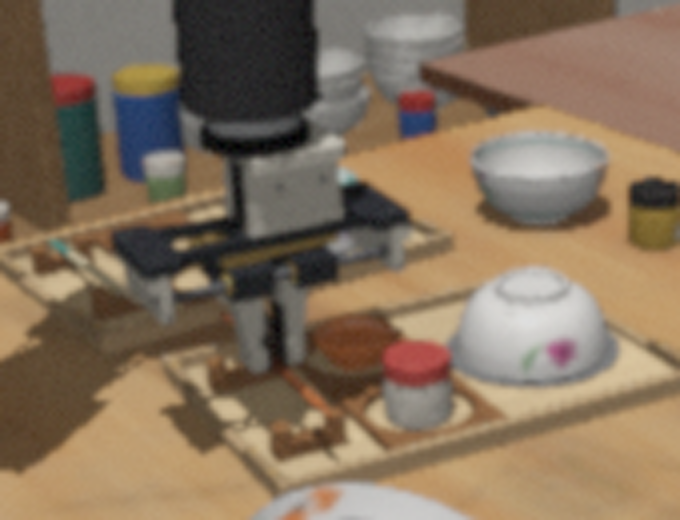

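```bash
python3 - <<'E'
from h import *
a=np.radians(-8.5);R=np.array([[np.cos(a),-np.sin(a)],[np.sin(a),np.cos(a)]]);o=np.array([.4459,.0532])
for l in[(-.013,-.060),(.013,-.060),(-.013,-.067),(.013,-.067)]:
    w=o+R@l
    for z in(.020,.032): u,v=w2px("side",[*w,z]); print(l,z,((u-170)*4).round(),((v-110)*4).round())
E
python3 -c "
import sys;sys.path.insert(0,'.')
from h import *
crop('pics/side5.png','pics/m6.png',215,190,275,235,10)"
```

```text
(-0.013, -0.06) 0.02 289.0 438.0
(-0.013, -0.06) 0.032 288.0 422.0
(0.013, -0.06) 0.02 324.0 428.0
(0.013, -0.06) 0.032 323.0 413.0
(-0.013, -0.067) 0.02 293.0 442.0
(-0.013, -0.067) 0.032 292.0 426.0
(0.013, -0.067) 0.02 328.0 432.0
(0.013, -0.067) 0.032 327.0 417.0
```

View pics/m6.png

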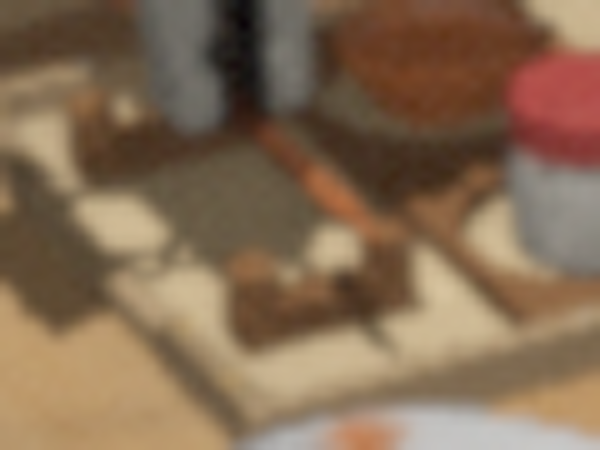

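```bash
python3 - <<'E'
from h import *
a=np.radians(-8.5);R=np.array([[np.cos(a),-np.sin(a)],[np.sin(a),np.cos(a)]]);o=np.array([.4466,.0532])
for d in(-.06,-.08,-.09,-.101):
    u,v=w2px("side",[*(o+R@[0,d]),.05]); print(d,((u-215)*10).round(),((v-190)*10).round())
E
```

```text
-0.06 312.0 184.0
-0.08 342.0 213.0
-0.09 358.0 228.0
-0.101 375.0 244.0
```

Emit:
jog_arm([
  [[-1,-0.1,0,-1,0],[-1,0,0,-1,0],[-1,0,0,-0.4,0],[-1,0,0,0,0],[-1,0,0,0,0],[-0.3,0,0,0,0],[-0.3,0,0,0,0],[-0.3,0,0,0,0]],
])

```text
time_s: 19.25
tcp_pos: [0.4451, 0.0529, 0.0417]
eef_rot: [-180.0, 0.0, -98.5]
contact_force: [-0.1, -0.1, 0.9]
gripper_width: 0.0297
gripper_force: 0.0
```

Emit:
jog_arm([
  [[-0.3,0,0,1,0],[-0.3,0,0,3,0],[-0.3,0,0,4,0],[-0.3,0,0,3,0],[0.3,0,-1,0,0],[0.6,-0.2,-4,0,0],[0.8,-0.2,-5,0,0],[0.8,-0.2,-5,0,0]],
])

```text
time_s: 20.25
tcp_pos: [0.4384, -0.0986, 0.1515]
eef_rot: [180.0, 0.0, -98.4]
contact_force: [0.7, 0.3, 0.3]
gripper_width: 0.0652
gripper_force: 0.0
```

Emit:
jog_arm([
  [[0.7,-0.5,-4,0,0],[0.7,-0.5,-3.5,-1,0],[0.7,-0.4,-2.6,-3,0],[0.7,0,0,-3,0],[0.7,0,0,-2,0],[0.7,0,0,0,0]],
])

```text
time_s: 21.0
tcp_pos: [0.4233, -0.1983, 0.0601]
eef_rot: [179.8, -0.0, -98.5]
contact_force: [-0.9, 0.2, 0.1]
gripper_width: 0.0743
gripper_force: 0.0
```

```bash
python3 - <<'E'
from h import *
cv2.imwrite("pics/side7.png",r.capture("side"));s=r.get_state();print(s["tcp_pos"],s["eef_rot"])
a=cv2.imread("pics/side7.png")
cv2.imwrite("pics/m7.png",np.hstack([cv2.resize(a[110:240,150:320],(400,306)),cv2.resize(a[170:310,240:420],(394,306))]))
E
```

```text
[ 0.42429209 -0.19832009  0.0612154 ] [ 1.79879801e+02 -2.05227666e-02 -9.84872170e+01]
```

View pics/m7.png

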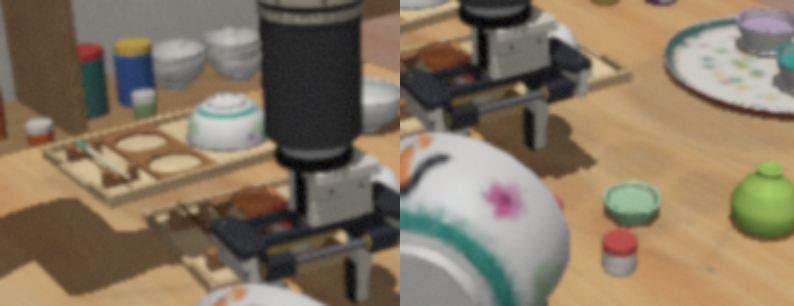

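Emit:
jog_arm([
  [[0.7,0,-0.1,-1.5,0],[0.7,0,0,-1.0,0],[0.7,0,0,-0.3,0],[0.7,0,0,0,0],[-0.2,0,0,0,0],[-0.2,0,0,0,0],[-0.2,0,0,0,0],[-0.2,0,0,0,0]],
], force=12)

```text
time_s: 22.05
tcp_pos: [0.4252, -0.1991, 0.0338]
eef_rot: [-180.0, -0.0, -98.5]
contact_force: [-1.0, 1.8, 2.5]
gripper_width: 0.0541
gripper_force: 12.0
```

Emit:
jog_arm([
  [[-0.2,0,0,0,0],[-0.2,0,0,0.5,0],[-0.2,0,0,2,0],[-0.2,0,0,4,0],[-0.2,0,0,4,0],[-0.2,1,1,2,0],[-0.2,2,3,0,0.02],[-0.2,2,5,0,0.02]],
])

```text
time_s: 23.05
tcp_pos: [0.4753, -0.1088, 0.1591]
eef_rot: [-180.0, 0.0, -96.3]
contact_force: [0.9, 0.4, -1.5]
gripper_width: 0.0541
gripper_force: 12.0
```

Emit:
jog_arm([
  [[-0.2,2,5.5,0,0.03],[-0.2,2,5.5,0,0.03],[-0.2,2,5.5,0,0.03],[-0.2,0.3,5.5,0,0.015],[-0.2,0,5.5,0,0],[-0.2,0,5.5,0,0],[-0.2,0,5.5,0,0],[-0.2,0,5,0,0]],
])

```text
time_s: 24.05
tcp_pos: [0.5375, 0.3277, 0.1585]
eef_rot: [180.0, -0.0, -90.2]
contact_force: [1.1, -0.6, -0.6]
gripper_width: 0.0538
gripper_force: 12.0
```

Emit:
jog_arm([
  [[-0.2,0,4,0,0],[-0.2,0,2.3,0,0],[-0.2,0,1,0,0],[-0.2,0,0,-2,0],[-0.2,0,0,-4,0],[-0.2,0,0,-2,0],[-0.2,0,0,0,0],[-0.2,0,0,0,0]],
])

```text
time_s: 25.05
tcp_pos: [0.5387, 0.3987, 0.0798]
eef_rot: [-179.9, 0.0, -90.2]
contact_force: [-0.8, -0.0, -1.0]
gripper_width: 0.0542
gripper_force: 12.0
```

Lower to z ≈ 0.0405 and release.

Emit:
jog_arm([
  [[-0.2,0,0.1,-2,0],[-0.2,0,0,-1,0],[-0.2,0,0,-0.5,0],[-0.2,0,0,-0.4,0],[-0.2,0,0,0,0],[-0.2,0,0,0,0]],
])

```text
time_s: 25.8
tcp_pos: [0.5382, 0.4001, 0.0399]
eef_rot: [-180.0, 0.0, -90.2]
contact_force: [-0.4, 0.1, -0.1]
gripper_width: 0.054
gripper_force: 12.0
```

Emit:
jog_arm([
  [[0.65,0,0,0,0],[0.65,0,0,0,0],[0.65,0,0,0,0],[0.65,0,0,1,0],[0.65,0,0,3,0],[0.65,0,0,4,0],[0.65,0,0,3,0],[0.65,0,-2,0,0]],
])

```text
time_s: 26.8
tcp_pos: [0.5393, 0.3817, 0.1533]
eef_rot: [-179.7, 0.3, -90.1]
contact_force: [0.4, -0.0, -0.5]
gripper_width: 0.0724
gripper_force: 0.0
```

Emit:
jog_arm([
  [[0.7,0,-4,0,0],[0.7,0,-5.5,0,0],[0.7,0,-5.5,0,0],[0.7,0,-5.5,0,0],[0.7,0,-5.5,0,0],[0.7,0,-5.5,0,0],[0.7,0,-5.5,0,0],[0.7,-0.7,-5.5,0,0]],
])

```text
time_s: 27.8
tcp_pos: [0.5303, -0.0473, 0.1495]
eef_rot: [180.0, -0.0, -90.2]
contact_force: [1.0, -0.1, -0.1]
gripper_width: 0.0747
gripper_force: 0.0
```

Emit:
jog_arm([
  [[0.7,-1,-5.5,0,0],[0.7,-1,-5.5,0,0],[0.7,-1,-5.5,0,0],[0.7,0,-5.5,-1,0],[0.7,0,-4,-2,0],[0.7,0,-2.1,-3,0],[0.7,0,0,0,0]],
])

```text
time_s: 28.68
tcp_pos: [0.4982, -0.3269, 0.0868]
eef_rot: [179.7, 0.1, -90.4]
contact_force: [-1.2, -0.4, -0.6]
gripper_width: 0.0745
gripper_force: 0.0
```

```bash
python3 - <<'E'
from h import *
cv2.imwrite("pics/side8.png",r.capture("side"));s=r.get_state();print(s["tcp_pos"],s["eef_rot"])
a=cv2.imread("pics/side8.png")
cv2.imwrite("pics/m8.png",np.hstack([cv2.resize(a[110:240,150:320],(400,306)),cv2.resize(a[170:310,260:440],(394,306))]))
E
```

```text
[ 0.49937167 -0.32647733  0.08837693] [ 1.79821153e+02  5.04520770e-02 -9.02744428e+01]
```

View pics/m8.png

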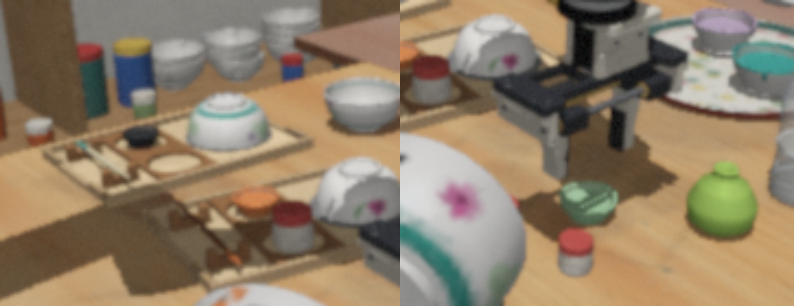

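Emit:
jog_arm([
  [[0.7,0.1,0,-2,0],[0.7,0,0,-2.5,0],[0.7,0,0,-1.2,0],[0.7,0,0,0,0],[-0.2,0,0,0,0],[-0.2,0,0,0,0],[-0.2,0,0,0,0],[-0.2,0,0,0,0]],
])

```text
time_s: 29.72
tcp_pos: [0.5027, -0.3263, 0.0335]
eef_rot: [-179.9, -0.0, -90.2]
contact_force: [-0.7, 2.1, 6.1]
gripper_width: 0.0589
gripper_force: 12.0
```

Emit:
jog_arm([
  [[-0.2,0,0,0,0],[-0.2,0,0,0.5,0],[-0.2,0,0,2,0],[-0.2,0,0,4,0],[-0.2,0,0,4,0],[-0.2,0,2,2,0],[-0.2,0.6,4,0,0],[-0.2,0.6,5,0,0]],
])

```text
time_s: 30.72
tcp_pos: [0.5134, -0.2147, 0.1572]
eef_rot: [180.0, 0.0, -90.3]
contact_force: [0.4, 1.5, 0.0]
gripper_width: 0.0584
gripper_force: 12.0
```

Emit:
jog_arm([
  [[-0.2,0.6,5.5,0,0],[-0.2,0.6,5.5,0,0],[-0.2,0.6,5.5,0,0],[-0.2,0.6,5.5,0,0],[-0.2,0,5.5,0,0],[-0.2,0,5.5,0,0],[-0.2,0,5.5,0,0],[-0.2,0,5,0,0]],
])

```text
time_s: 31.72
tcp_pos: [0.5366, 0.2211, 0.157]
eef_rot: [179.9, -0.0, -90.1]
contact_force: [-0.1, -0.3, -0.8]
gripper_width: 0.0589
gripper_force: 12.0
```

Emit:
jog_arm([
  [[-0.2,0,4,0,0],[-0.2,0,2.5,0,0],[-0.2,0,1.1,0,0],[-0.2,0,0,-2,0],[-0.2,0,0,-4,0],[-0.2,0,0,-2,0],[-0.2,0,0,0,0],[-0.2,0,0,0,0]],
])

```text
time_s: 32.72
tcp_pos: [0.5386, 0.2947, 0.0785]
eef_rot: [-180.0, 0.0, -90.2]
contact_force: [-0.5, 0.6, -0.7]
gripper_width: 0.0586
gripper_force: 12.0
```

Emit:
jog_arm([
  [[-0.2,-0.1,0.1,-2,0],[-0.2,0,0,-1,0],[-0.2,0,0,-0.4,0],[-0.2,0,0,-0.4,0],[-0.2,0,0,0,0],[-0.2,0,0,0,0]],
])

```text
time_s: 33.48
tcp_pos: [0.5371, 0.296, 0.0399]
eef_rot: [-180.0, 0.0, -90.2]
contact_force: [-1.2, 0.0, -0.5]
gripper_width: 0.0588
gripper_force: 12.0
```

Emit:
jog_arm([
  [[0.7,0,0,0,0],[0.7,0,0,0,0],[0.7,0,0,0,0],[0.7,0,0,1,0],[0.7,0,0,3,0],[0.7,0,0,4,0],[0.7,0,0,4,0],[0.7,0,-4,0,0]],
])

```text
time_s: 34.48
tcp_pos: [0.5391, 0.2584, 0.1641]
eef_rot: [-179.6, 0.3, -90.0]
contact_force: [0.4, -0.1, -1.1]
gripper_width: 0.0743
gripper_force: 0.0
```

Emit:
jog_arm([
  [[0.7,0,-5.5,0,0],[0.7,0,-5.5,0,0],[0.7,0,-5.5,0,0],[0.7,0,-5.5,0,0],[0.7,0,-5.5,0,0],[0.7,0,-5.5,0,0],[0.7,0,-5.5,0,0],[0.7,0,-5.5,0,0]],
])

```text
time_s: 35.48
tcp_pos: [0.537, -0.1859, 0.1606]
eef_rot: [-179.9, -0.0, -90.2]
contact_force: [1.6, -0.9, -0.2]
gripper_width: 0.0745
gripper_force: 0.0
```

Emit:
jog_arm([
  [[0.7,0,-5.5,0,0],[0.7,0,-5.5,0,0],[0.7,0,-3,0,0],[0.7,0,0,0,0],[0.7,0,0,0,0]],
])

```text
time_s: 36.1
tcp_pos: [0.5369, -0.3238, 0.1599]
eef_rot: [-180.0, 0.0, -90.2]
contact_force: [-0.4, -0.3, 0.2]
gripper_width: 0.0744
gripper_force: 0.0
```

```bash
python3 - <<'E'
from h import *
a=r.capture("side");b=r.capture("top")
cv2.imwrite("pics/m9.png",np.hstack([cv2.resize(a[110:260,150:330],(400,333)),cv2.resize(b[125:275,100:280],(400,333))]))
cv2.imwrite("pics/top9.png",b)
E
```

View pics/m9.png

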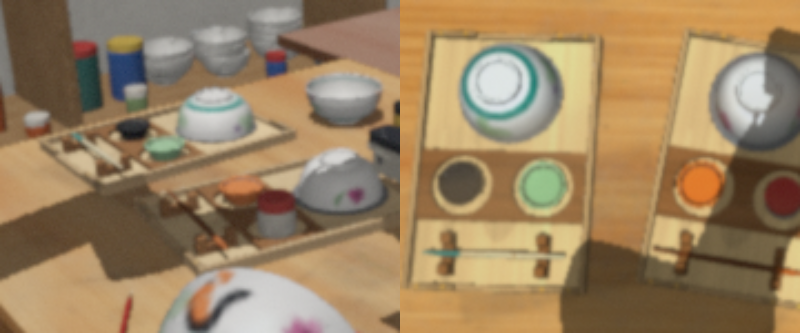

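The picture shows the black bowl at (462,184) and the green bowl at (544,188), each in a teal-tray recess. In the flower tray, the orange bowl is at (700,185) and the jar at (785,200). The brush lies across both rests at (655,248)–(795,272). Everything is in place, so I'm handing it in.

```bash
python3 -c "
from plant import r
print(r.close_job())"
```

```text
the job is handed in; nothing more can be done
None
```

Both kits are made up and the job is handed in at about 36 s of the 109 s allowed: black and green bowls in the teal tray; orange bowl, white jar and brush in the flower tray, all in place in the last picture; the water pot was never touched.

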